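# Make up two electrode inspection kits

## Robot

A 7-joint arm with a two-finger parallel gripper is mounted at the origin on the work surface. World frame = base frame: x ahead of the robot, y to its left, z up, the work surface at z = 0. Lengths are in m, angles in rad, forces in N, time in s.
With the tool pointing down it reaches from about 0.4 to 0.85 m from the base axis. Payload 4.5 kg.
Tool frame: the origin (TCP) lies where the fingers leave the gripper's body, on its centre line; the fingertips stand 64 mm ahead of it and the grasp point (between the pads) lies 45 mm ahead of it; z points along the fingers, y is the direction in which the jaws open and shut (so a half turn about z gives the same grasp; the last joint's range is limited). The gripper opens to 88 mm and grips with 3 to 60 N. Pads are 18 mm wide; open, the fingers measure 123 mm over their backs; the gripper's body (75 mm by 187 mm) begins 45 mm behind the grasp point.
Start: joints at [1.319, 0.689, -0.195, 1.565, 0.157, 0.902, -0.215], TCP at [0.176, -0.6, 0.303] pointing down, gripper open.
Joint ranges: [-3.01, 3.01], [-0.46, 2.08], [-1.47, 1.51], [0.13, 2.56], [-1, 4.14], [0.04, 2.09], [-2.66, 2.66]. Speed limits (rad/s): [2.57, 2.57, 3.14, 3.14, 3.14, 3.14, 3.14].

## Interface

Orientations are given as [roll, pitch, yaw] about the fixed x, y, z axes, in that order (R = Rz(yaw) Ry(pitch) Rx(roll)).
In Python, from rig import r gives the robot as it stands.
- The arm moves only by the tool servo_tool, never from a script. Its argument "rows" is text: rows parted by semicolons, each of 6 numbers parted by spaces: the shift along the tool's x, y, z each as a share of 0.25 m, from -1 to 1, then the turn, a rotation vector about the tool's x, y, z each as a share of pi rad, from -1 to 1. A call has 1 to 12 rows; each row is the pose to reach, as a shift and turn from the pose commanded when the call began, along the tool's axes at that moment, turning the shorter way round; what a row does not reach only later rows make up. A row lasts 1/8 s, in which the tool goes at most 62.5 mm and 10.7 degrees, less where a joint would pass 70% of its speed; a pose out of reach is approached as far as the arm can. A call with a number of a shift or a turn outside -1 to 1 is refused whole. A call with a gripper value outside its range is refused whole. "grip" is the opening, from -1 (shut) to 1 (fully open), so that 0 is half open, set as the call begins (left out, the last holds). The fingers move at their own pace and stop on an object; the grip force is fixed at half the most. Time passes only in rows, so rows that repeat a pose let the fingers close. It gives the time, the measured TCP pose, the force and the opening at its end, in the units of the state.
- r.get_obs(): the state, without advancing time (a new reading comes with each control period).
- r.read_camera(name): name is "scene" or "side" or "wrist"; returns (picture, depth): 384x512x3 uint8, red, green, blue; 384x512 float32, m along the optical axis (not along the pixel's ray), 0 where there is no reading.
- r.camera_info(name): a dict with "mtx" (3x3 intrinsics, pixels), "T" (4x4, takes a point from camera to world coordinates). Camera axes: x right, y up, looking along -z (the intrinsics and any distortion apply to the point x, -y, -z); pixel columns grow to the right and rows downward; lengths in m; the calibration is good to about 2 mm. A picture is of the moment at which its call begins: read the wrist's pose just before it. camera_info takes no time and is no camera call; for the wrist camera it gives the pose at the moment of the call.
- r.hand_in(): hands the job in, once; it reports no verdict.
The state is a dict: "clock": time; "qpos": joint angles; "qd": joint speeds; "joint_torque": joint torques, N m; "tool_pos": TCP position; "tcp_rot": TCP orientation; "ft_force": force on the tool from outside, world axes, zero at the start; "wrist_torque": the same for the moment, N m; "grip_width": opening from 0.0 (shut) to 1.0 (fully open).
Only numpy, scipy, OpenCV 4.12 (cv2) and the standard library are available. Lean on these libraries where they do the work, as an engineer would, in place of code of your own. Each camera call takes 0.05 s, during which the arm holds its last target. There are 200 camera calls.

## Task

Make up the two inspection kits from the stock in the middle of the desk. Blue tray: the all-copper electrode with the single blade in the black-floored bay, the steel ring gauge in the white bay and the reference ball in the green bay; yellow tray: the electrode with two copper pins on a dark base in the black-floored bay and the red-handled plug gauge lying lengthwise in the long white bay. Set each down flat on the floor of its bay without dropping it (the plug gauge lying, the rest upright), let go, and leave the round electrode, the brass bush and the green deburring tool where they are.

Things in the scene. Friction and masses are not known exactly. Their poses are not given: they have to be found in the camera images.
- tray_blue: Blue kit tray, fixed to the desk, 212 mm along its x, 80 mm along its y. Origin at the centre of its underside, on the desk; z up. Rim and dividers 4 mm thick, top 8 mm above the desk; bay floors 3 mm above the desk. Three bays, each 65 mm along x by 72 mm along y inside, centred on y = 0: black floor at x = -69 mm (towards the robot), white floor at x = 0, green floor at x = +69 mm. It stands on the left or right of the stock, turned by up to 0.25 rad.
- tray_yellow: Yellow kit tray, fixed, same outside size, heights and origin as the blue one. Two bays, 72 mm along y inside, centred on y = 0: black floor at x = -69 mm (towards the robot), 65 mm long in x; long white floor at x = +34.5 mm, 134 mm long in x. It stands on the side opposite the blue tray, turned by up to 0.25 rad.
- blade_electrode: All-copper electrode with a single blade: square copper base 34 x 34 mm, 26 mm high, with one upright blade 34 mm (along x) by 10 mm (y), rising to 44 mm. Stands upright in the stock in the middle of the desk. About 0.3 kg. Origin at the centre of its underside, x and y parallel to the base's sides, z up.
- twin_electrode: Electrode with two copper pins on a square dark steel base: base 34 x 34 mm, 26 mm high, with two round pins of 12 mm diameter at x = -10 and +10 mm, rising to 44 mm. Stands upright in the stock in the middle of the desk. About 0.3 kg. Origin at the centre of its underside, x and y parallel to the base's sides, z up.
- ring_gauge: Steel-grey ring gauge, 44 mm outside diameter, 26 mm bore, 24 mm high, axis upright. In the stock in the middle of the desk. About 0.19 kg. Origin at the centre of its underside, z up.
- ref_ball: Reference ball: black round base of 42 mm diameter, 26 mm high, with a thin steel stem and a white ball of 24 mm diameter on top, 62 mm high in all. Stands upright in the stock in the middle of the desk. About 0.22 kg. Origin at the centre of its underside, z up.
- plug_gauge: Plug gauge lying flat: red square handle 22 x 22 mm, 58 mm long, with a steel cylinder of 18 mm diameter, 26 mm long, at each end; 110 mm long in all. About 0.16 kg. It lies crosswise on the far side of the stock. Origin at its middle, on its long axis (11 mm above what it lies on); x along its length.
- round_electrode: Bystander: round electrode, bright aluminium base 40 mm diameter and 22 mm high, with a round copper boss of 24 mm diameter rising to 40 mm. Loose among the stock. Origin at the centre of its underside. Leave it alone.
- brass_bush: Bystander: brass-yellow ring of 44 mm outside diameter, 26 mm bore, 24 mm high. Loose among the stock. Origin at the centre of its underside. Leave it alone.
- deburrer: Bystander: deburring tool lying flat, green handle 18 x 18 x 70 mm with a steel shank of 8 mm diameter, 110 mm long in all, lying crosswise on the far side of the stock beside the plug gauge. Origin on its long axis, 9 mm above the desk; x along its length, handle from x = -55 to +15 mm, shank from +15 to +55 mm. Leave it alone.
Not all that is in view belongs to the job. Leave any purple or turquoise look-alike of the ref_ball alone. There is more than one size of the tray_yellow; the job needs the larger.

How it is judged:
At the end, for the whole second after the job is handed in: Each of the five things rests flat on the floor of its own bay, within the bay's walls (height within 3 mm, tilt under 0.06 rad; plug gauge lying within 0.45 rad of the tray's length), at rest; the round electrode, the brass bush and the deburring tool are within 15 mm of where they started (x of blade_electrode in the frame of tray_blue between -0.0875 and -0.0505 m and y of blade_electrode in the frame of tray_blue between -0.022 and 0.022 m and z of blade_electrode in the frame of tray_blue between 0 and 0.006 m and linear speed of each of blade_electrode, ring_gauge, ref_ball, twin_electrode, plug_gauge below 0.02 m/s and angular speed of each of blade_electrode, ring_gauge, ref_ball, twin_electrode, plug_gauge below 0.2 rad/s and angle between each of blade_electrode, ring_gauge, ref_ball, twin_electrode's own z axis and vertical below 0.06 rad and x of ring_gauge in the frame of tray_blue between -0.0135 and 0.0135 m and y of ring_gauge in the frame of tray_blue between -0.017 and 0.017 m and z of ring_gauge in the frame of tray_blue between 0 and 0.006 m and x of ref_ball in the frame of tray_blue between 0.0545 and 0.0835 m and y of ref_ball in the frame of tray_blue between -0.018 and 0.018 m and z of ref_ball in the frame of tray_blue between 0 and 0.006 m and x of twin_electrode in the frame of tray_yellow between -0.0875 and -0.0505 m and y of twin_electrode in the frame of tray_yellow between -0.022 and 0.022 m and z of twin_electrode in the frame of tray_yellow between 0 and 0.006 m and x of plug_gauge in the frame of tray_yellow between 0.0195 and 0.0495 m and y of plug_gauge in the frame of tray_yellow between -0.029 and 0.029 m and z of plug_gauge in the frame of tray_yellow between 0.011 and 0.017 m and angle between plug_gauge's own x axis and vertical above 1.5108 rad and angle between the x axis of plug_gauge and the x axis of tray_yellow, either way round below 0.45 rad and distance of each of round_electrode, brass_bush, deburrer from where it was at the start of the episode below 0.015 m); the robot touches nothing.
It fails at once if a kit thing dropped or flung (moving at over 0.5 m/s out of the fingers' hold, a fall of about 13 mm) ((linear speed of blade_electrode above 0.5 m/s and contact force between blade_electrode and the fingers below 0.3 N) or (linear speed of ring_gauge above 0.5 m/s and contact force between ring_gauge and the fingers below 0.3 N) or (linear speed of ref_ball above 0.5 m/s and contact force between ref_ball and the fingers below 0.3 N) or (linear speed of twin_electrode above 0.5 m/s and contact force between twin_electrode and the fingers below 0.3 N) or (linear speed of plug_gauge above 0.5 m/s and contact force between plug_gauge and the fingers below 0.3 N)).
It fails at once if a bystander shifted by more than 15 mm (distance of any of round_electrode, brass_bush, deburrer from where it was at the start of the episode above 0.015 m).
It also fails if it takes over 120 s, if anything falls off the work surface, if the arm or the gripper's body presses on something with over 40 N, if the wrist force passes 120 N, or if a joint passes its speed limit or range.

## Working session

There is one attempt and no reset: what is moved stays moved. The work goes in short steps, Python scripts to look and compute and a tool call to move; the robot and the scene stay as the last step left them, time stands still between calls to the robot, and variables do not carry over. Pictures are saved under pics/ and viewed, about 12 in all and at most 16, crops included, and the job is handed in when it is done.

Besides the shell and the picture viewer there is one more tool, called after ">>>" as name(argument=value, ...) on one line, values as JSON. servo_tool: Moves the arm, as the interface text tells. Shift numbers are shares of 0.25 m and turn numbers shares of pi rad, none past 1 either way. Its arguments: {"type":"object","properties":{"rows":{"type":"string"},"grip":{"type":"number"}},"required":["rows"]}

```bash
ls; mkdir -p pics; python3 - <<'E'
from rig import r
import cv2,numpy as np
o=r.get_obs();print(o)
ims=[]
for n in("scene","side"):
    im,d=r.read_camera(n);c=r.camera_info(n);np.savez(f"{n}0.npz",im=im,d=d,mtx=c["mtx"],T=c["T"]);print(n,c)
    cv2.imwrite(f"pics/{n}0.png",cv2.resize(im[:,:,::-1],(800,600),interpolation=cv2.INTER_CUBIC))
E
```

```text
pics
{'clock': 0.0, 'qpos': array([ 1.31878852,  0.68997388, -0.19449808,  1.56628337,  0.15730585,
        0.90249158, -0.21509045]), 'qd': array([-1.32957926e-04, -7.10005584e-04,  9.09058399e-05,  1.90346211e-03,
        1.15782212e-03, -2.99240737e-04,  1.02382081e-03]), 'joint_torque': array([ 5.03220926e-04, -5.27559221e+01, -1.26697876e+00, -1.53432101e+01,
       -5.27083862e-02,  6.62515798e-03,  1.76433932e-04]), 'tool_pos': array([ 0.17602402, -0.59919447,  0.30193199]), 'tcp_rot': array([-3.13983270e+00,  1.40250057e-04,  2.85885773e-01]), 'ft_force': array([ 0.0008822 , -0.17659372, -0.54731482]), 'wrist_torque': array([-0.01988511,  0.09447882,  0.01254819]), 'grip_width': 0.9981523403143493}
scene {'mtx': array([[412.86400699,   0.        , 253.39718091],
       [  0.        , 412.86400699, 191.13255157],
       [  0.        ,   0.        ,   1.        ]]), 'T': array([[-0.5965432 , -0.44208613,  0.66984779,  1.05839115],
       [ 0.80241388, -0.34555551,  0.48654224,  0.38468979],
       [ 0.01637602,  0.82773863,  0.56087484,  0.52178556],
       [ 0.        ,  0.        ,  0.        ,  1.        ]])}
side {'mtx': array([[382.08983117,   0.        , 256.09764413],
       [  0.        , 382.08983117, 193.5094354 ],
       [  0.        ,   0.        ,   1.        ]]), 'T': array([[-0.73512682,  0.44838704, -0.50846595,  0.06402658],
       [-0.67760754, -0.50910338,  0.53071817,  0.44935973],
       [-0.02089459,  0.73468552,  0.67808599,  0.62121584],
       [ 0.        ,  0.        ,  0.        ,  1.        ]])}
```

View pics/scene0.png

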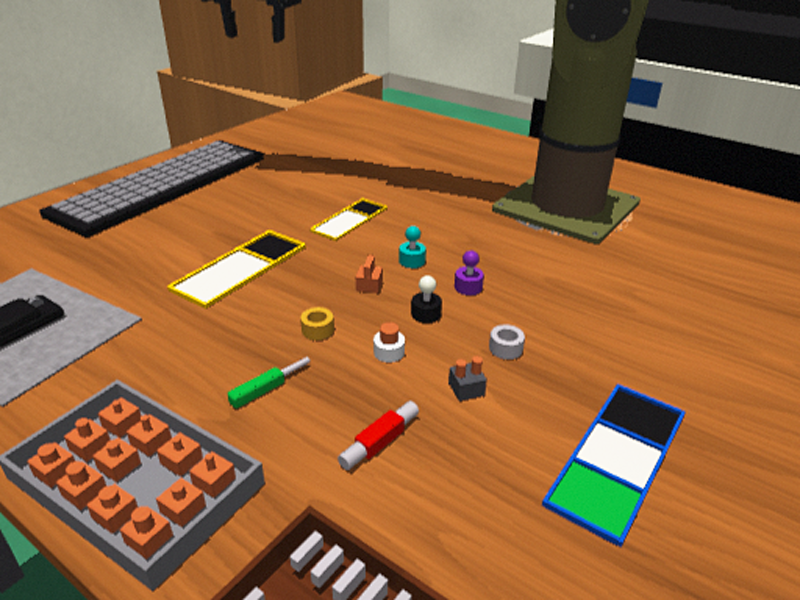

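View pics/side0.png

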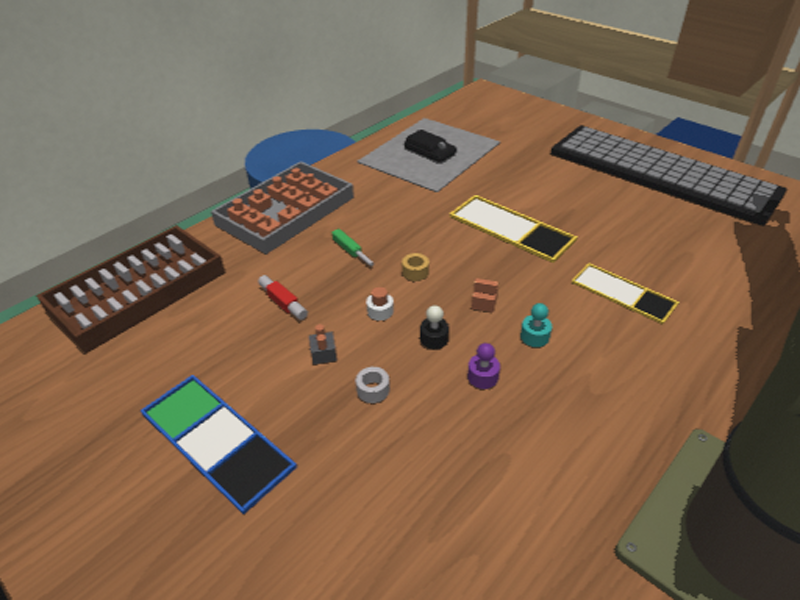

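The scene view shows the big yellow tray at (237,267), the small one at (349,218), the blue tray at (617,463), the blade at (369,275), and the white ball at (427,298). It also shows the twin electrode at (467,378), the steel ring at (507,341) and the plug gauge at (380,435). The side view agrees. Next I'll get metric positions from the depth.

```bash
cat > h.py <<'E'
import numpy as np,cv2
def cloud(im,d,K,T):
    v,u=np.nonzero(d>0);z=d[v,u]
    p=np.c_[(u-K[0,2])/K[0,0]*z,-(v-K[1,2])/K[1,1]*z,-z]
    return p@T[:3,:3].T+T[:3,3],im[v,u].astype(int)
def load(n):
    f=np.load(n+".npz");return cloud(f["im"],f["d"],f["mtx"],f["T"])
def hsv(c): return cv2.cvtColor(c[None].astype(np.uint8),cv2.COLOR_RGB2HSV)[0].astype(int)
E
python3 - <<'E'
from h import *
img=np.zeros((600,800,3),np.uint8)
for n in("scene0","side0"):
    p,c=load(n);h=hsv(c)
    roi=(p[:,0]>.3)&(p[:,0]<.9)&(abs(p[:,1])<.42)
    p,c,h=p[roi],c[roi],h[roi]
    low=abs(p[:,2])<.004
    print(n,"desk z",np.median(p[low,2]))
    m=(p[:,2]>.008)&(p[:,2]<.075)
    g=np.zeros((420,300),np.uint8);ix=((p[:,1]+.42)/.002).astype(int);iy=((p[:,0]-.3)/.002).astype(int)
    g[ix[m],iy[m]]=1;g=cv2.morphologyEx(g,cv2.MORPH_CLOSE,np.ones((3,3)))
    k,lab,st,ce=cv2.connectedComponentsWithStats(g)
    for i in range(1,k):
        s=m&(lab[ix,iy]==i)
        if s.sum()<40: continue
        q=p[s];b=q[:,:2]
        print(i,s.sum(),"min",b.min(0).round(3),"max",b.max(0).round(3),"ztop",q[:,2].max().round(3),"col",np.median(c[s],0),"rect",[np.round(x,3) for x in cv2.minAreaRect((b*1000).astype(np.float32))])
    for nm,mm in(("blue",(h[:,0]>105)&(h[:,0]<120)&(h[:,1]>150)&(h[:,2]>80)),("yellow",(h[:,0]>22)&(h[:,0]<34)&(h[:,1]>180)&(h[:,2]>120))):
        mm=mm&(p[:,2]<.013)
        g2=np.zeros_like(g);g2[ix[mm],iy[mm]]=1;g2=cv2.dilate(g2,np.ones((3,3)))
        k,lab,st,ce=cv2.connectedComponentsWithStats(g2)
        for i in range(1,k):
            s=mm&(lab[ix,iy]==i)
            if s.sum()>40: print(nm,s.sum(),[np.round(x,2) for x in cv2.minAreaRect((p[s,:2]*1000).astype(np.float32))],p[s,2].max().round(4))
E
```

```text
scene0 desk z 0.0004941262238066235
1 675 min [ 0.75 -0.42] max [ 0.837 -0.387] ztop 0.033 col [20. 20. 21.] rect [array([ 793.791, -403.25 ]), array([33.129, 87.317]), np.float64(89.981)]
50 2994 min [ 0.784 -0.194] max [0.9   0.034] ztop 0.041 col [69. 65. 65.] rect [array([847.601, -80.277]), array([116.847, 223.569]), np.float64(3.075)]
51 500 min [ 0.849 -0.165] max [ 0.881 -0.132] ztop 0.045 col [134.  66.  37.] rect [array([ 865.095, -149.193]), array([31.18 , 32.739]), np.float64(4.054)]
52 113 min [ 0.889 -0.162] max [ 0.9   -0.131] ztop 0.041 col [216. 111.  59.] rect [array([ 895.15 , -146.237]), array([10.837, 30.481]), np.float64(2.726)]
53 262 min [ 0.413 -0.138] max [ 0.458 -0.096] ztop 0.046 col [120.  59.  34.] rect [array([ 435.832, -117.565]), array([36.223, 33.996]), np.float64(27.517)]
54 297 min [ 0.318 -0.131] max [ 0.359 -0.088] ztop 0.063 col [  0. 102.  99.] rect [array([ 339.645, -108.487]), array([40.64 , 41.283]), np.float64(38.011)]
55 324 min [ 0.539 -0.127] max [ 0.584 -0.082] ztop 0.026 col [129.5  92.   27. ] rect [array([ 563.422, -103.377]), array(
[... 8582 characters left out ...]
loat64(2.145)]
103 51 min [0.807 0.263] max [0.847 0.272] ztop 0.033 col [163. 156. 155.] rect [array([827.251, 267.088]), array([ 9.061, 40.16 ]), np.float64(89.062)]
104 56 min [0.875 0.262] max [0.899 0.275] ztop 0.032 col [93. 86. 87.] rect [array([886.813, 268.903]), array([12.985, 23.998]), np.float64(88.436)]
111 61 min [0.875 0.286] max [0.899 0.297] ztop 0.033 col [94. 87. 88.] rect [array([887.159, 291.79 ]), array([24.531,  9.711]), np.float64(4.609)]
115 69 min [0.871 0.305] max [0.899 0.325] ztop 0.034 col [98. 86. 86.] rect [array([885.558, 316.077]), array([27.101, 20.739]), np.float64(7.914)]
blue 753 [array([530.58, 298.22]), array([213.06,  79.12]), np.float64(1.17)] 0.0116
```

Both cameras agree to about 4 mm. Next is a small planner that turns world targets into shares.

```bash
cat > g.py <<'E'
import sys,numpy as np
from scipy.spatial.transform import Rotation as R
from rig import r
# usage: g.py x y z yaw  -> row shares from measured pose
o=r.get_obs();p=o["tool_pos"];Q=R.from_euler("xyz",o["tcp_rot"])
print("t",o["clock"],"p",p.round(4),"rpy",o["tcp_rot"].round(3),"w",round(o["grip_width"]*88,1),"q",o["qpos"].round(2),"f",o["ft_force"].round(1))
a=np.array(sys.argv[1:],float).reshape(-1,4)
for x in a:
    s=Q.inv().apply(x[:3]-p)/.25; t=(Q.inv()*R.from_euler("xyz",[np.pi,0,x[3]])).as_rotvec()/np.pi
    print(x,"->",s.round(3),t.round(3))
E
python3 g.py .30 -.40 .25 .4 .433 -.116 .2 .49
```

```text
t 0.1 p [ 0.176  -0.5992  0.302 ] rpy [-3.14   0.     0.286] w 88.0 q [ 1.32  0.69 -0.19  1.57  0.16  0.9  -0.22] f [0.6 0.8 0.5]
[ 0.3  -0.4   0.25  0.4 ] -> [ 0.7   -0.624  0.209] [-0.001  0.    -0.036]
[ 0.433 -0.116  0.2    0.49 ] -> [ 1.531 -1.564  0.41 ] [-0.001 -0.    -0.065]
```

>>> servo_tool(rows="0.77 -0.78 0.2 0 0 -0.065;0.77 -0.78 0.2 0 0 -0.065;0.77 -0.78 0.2 0 0 -0.065;0.77 -0.78 0.2 0 0 -0.065;0.77 -0.78 0.2 0 0 -0.065;0.77 -0.78 0.2 0 0 -0.065", grip=0.4)

```text
clock: 0.85
tool_pos: [0.307, -0.3561, 0.2524]
tcp_rot: [-3.14, -0.0, 0.495]
ft_force: [-0.2, -0.7, -0.1]
grip_width: 0.698
```

```bash
python3 g.py .433 -.116 .22 .49
```

```text
t 0.85 p [ 0.307  -0.3561  0.2524] rpy [-3.14  -0.     0.495] w 61.4 q [ 0.89  0.58 -0.19  2.07  0.22  0.51 -0.54] f [-0.2 -0.7 -0.1]
[ 0.433 -0.116  0.22   0.49 ] -> [ 0.9   -0.606  0.131] [-0.001 -0.     0.002]
```

Go above the blade, then look with the wrist camera to confirm position and angle.

>>> servo_tool(rows="0.9 -0.606 0.13 0 0 0;0.9 -0.606 0.13 0 0 0;0.9 -0.606 0.13 0 0 0;0.9 -0.606 0.13 0 0 0;0.9 -0.606 0.13 0 0 0;0.9 -0.606 0.13 0 0 0;0.9 -0.606 0.13 0 0 0")

```text
clock: 1.72
tool_pos: [0.4325, -0.121, 0.2203]
tcp_rot: [3.141, 0.001, 0.487]
ft_force: [-0.7, -0.5, -0.5]
grip_width: 0.699
```

```bash
cat > w.py <<'E'
import sys;from h import *;from rig import r
n=sys.argv[1];c=r.camera_info("wrist");im,d=r.read_camera("wrist");np.savez(n+".npz",im=im,d=d,mtx=c["mtx"],T=c["T"])
cv2.imwrite(f"pics/{n}.png",im[:,:,::-1]);print(c["T"].round(3).tolist())
p,q=cloud(im,d,c["mtx"],c["T"])
for z0,z1 in((.008,.07),(.018,.0285),(.036,.05)):
    m=(p[:,2]>z0)&(p[:,2]<z1)&(p[:,0]>.25)&(abs(p[:,1])<.4)
    g=np.zeros((800,700),np.uint8);iy=((p[:,0]-.25)/.001).astype(int).clip(0,699);ix=((p[:,1]+.4)/.001).astype(int).clip(0,799)
    g[ix[m],iy[m]]=1;g=cv2.morphologyEx(g,cv2.MORPH_CLOSE,np.ones((3,3)))
    k,lab,_,_=cv2.connectedComponentsWithStats(g)
    for i in range(1,k):
        s=m&(lab[ix,iy]==i)
        if s.sum()>200: print((z0,z1),s.sum(),"mid",((p[s,:2].min(0)+p[s,:2].max(0))/2).round(4),"rect",[np.round(x,1) for x in cv2.minAreaRect((p[s,:2]*1000).astype(np.float32))],"ztop",np.percentile(p[s,2],99).round(3),np.median(q[s],0))
E
python3 w.py w1; python3 g.py .433 -.116 .075 .49
```

```text
[[0.468, 0.844, 0.264, 0.501], [-0.884, 0.446, 0.141, -0.084], [0.001, -0.299, 0.954, 0.302], [0.0, 0.0, 0.0, 1.0]]
(0.008, 0.07) 821 mid [ 0.5114 -0.3047] rect [array([ 513.1, -305.3]), array([207.2,  80.2]), np.float64(2.6)] ztop 0.01 [245. 218.   0.]
(0.008, 0.07) 1691 mid [ 0.4342 -0.1179] rect [array([ 433.9, -118.1]), array([34.5, 34. ]), np.float64(27.0)] ztop 0.045 [108.  60.  35.]
(0.008, 0.07) 1224 mid [ 0.3417 -0.1123] rect [array([ 342.8, -115.7]), array([39.7, 24.8]), np.float64(33.4)] ztop 0.062 [24. 94. 90.]
(0.008, 0.07) 1940 mid [ 0.5609 -0.1043] rect [array([ 559.2, -105.3]), array([38.7, 43.1]), np.float64(27.9)] ztop 0.026 [236. 186.  51.]
(0.008, 0.07) 2340 mid [ 0.4427 -0.0111] rect [array([444.1, -13. ]), array([41.5, 37.3]), np.float64(37.3)] ztop 0.062 [66. 58. 56.]
(0.008, 0.07) 2338 mid [ 0.3482 -0.0004] rect [array([350.2,  -1.4]), array([41.3, 36.3]), np.float64(61.0)] ztop 0.062 [74. 36. 88.]
(0.008, 0.07) 458 mid [ 0.53   -0.0071] rect [array([527.2,  -9.3]), array([ 8.6, 32.7]), np.float64(32.5)] ztop 0.024 [239.5 242.  245. ]
(0.008, 0.07) 1465 mid [0
[... 736 characters left out ...]
 array([41.3, 36. ]), np.float64(61.0)] ztop 0.028 [76. 38. 91.]
(0.018, 0.0285) 350 mid [ 0.5287 -0.0068] rect [array([526.2,  -8.5]), array([ 7.6, 30.8]), np.float64(28.3)] ztop 0.024 [242. 244. 246.]
(0.018, 0.0285) 1012 mid [0.4426 0.1039] rect [array([444.6, 102.1]), array([43.1, 20. ]), np.float64(13.8)] ztop 0.026 [184. 181. 189.]
(0.036, 0.05) 504 mid [ 0.4338 -0.1182] rect [array([ 434.1, -118.2]), array([34.3,  9.2]), np.float64(27.7)] ztop 0.046 [112.  63.  37.]
t 1.775 p [ 0.4324 -0.1211  0.2203] rpy [3.141e+00 1.000e-03 4.860e-01] w 61.8 q [ 0.22  0.62 -0.08  2.17  0.13  0.36 -1.05] f [-0.3  0.7 -0. ]
[ 0.433 -0.116  0.075  0.49 ] -> [ 0.012 -0.018  0.581] [ 0.     0.    -0.001]
```

View pics/w1.png

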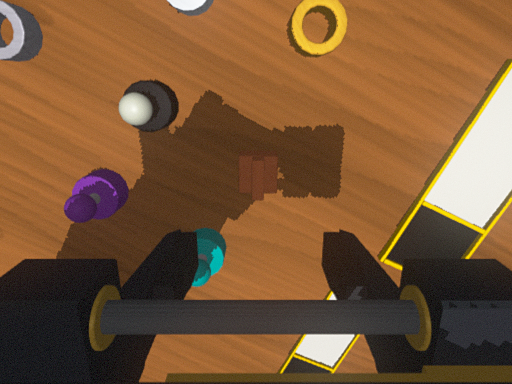

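The wrist view shows the copper blade at (258,176), between and ahead of the fingers. It measures (0.434, -0.118) at 27°, which matches. Descending.

>>> servo_tool(rows="0.011 -0.008 0.2 0 0 0.003;0.011 -0.008 0.36 0 0 0.003;0.011 -0.008 0.48 0 0 0.003;0.011 -0.008 0.56 0 0 0.003;0.011 -0.008 0.58 0 0 0.003;0.011 -0.008 0.58 0 0 0.003;0.011 -0.008 0.58 0 0 0.003")

```text
clock: 2.65
tool_pos: [0.4362, -0.1193, 0.079]
tcp_rot: [-3.141, 0.007, 0.477]
ft_force: [0.1, -0.7, 0.1]
grip_width: 0.699
```

>>> servo_tool(rows="0 0 0 0 0 0;0 0 0 0 0 0;0 0 0 0 0 0;0 0 0 0 0 0;0 0 0 0 0 0;0 0 0 0 0 0", grip=-1)

```text
clock: 3.4
tool_pos: [0.4366, -0.1174, 0.0791]
tcp_rot: [-3.14, 0.007, 0.48]
ft_force: [0.2, -1.7, 2.9]
grip_width: 0.382
```

```bash
python3 g.py .434 -.118 .19 .475 .4625 .2965 .19 0.021
```

```text
t 3.4 p [ 0.4366 -0.1174  0.0791] rpy [-3.14   0.007  0.48 ] w 33.6 q [ 0.19  0.92 -0.05  2.21  1.27  0.05 -2.2 ] f [ 0.2 -1.7  2.9]
[ 0.434 -0.118  0.19   0.475] -> [-0.013 -0.003 -0.443] [-0.     0.002  0.002]
[0.4625 0.2965 0.19   0.021 ] -> [ 0.854 -1.421 -0.448] [0.    0.002 0.146]
```

Gripped at 33.6 mm. q6 is near its limit here, so I'll lift slowly and check the joints.

>>> servo_tool(rows="0 0 -0.05 0 0 0;0 0 -0.12 0 0 0;0 0 -0.2 0 0 0;0 0 -0.3 0 0 0;0 0 -0.4 0 0 0;0 0 -0.48 0 0 0;0 0 -0.48 0 0 0;0 0 -0.48 0 0 0")

```text
clock: 4.4
tool_pos: [0.4369, -0.1169, 0.1982]
tcp_rot: [-3.139, 0.008, 0.481]
ft_force: [1.0, -0.4, -3.3]
grip_width: 0.381
```

```bash
python3 g.py .47 .09 .2 .02 .4625 .2965 .19 0.021
```

```text
t 4.4 p [ 0.4369 -0.1169  0.1982] rpy [-3.139  0.008  0.481] w 33.5 q [ 0.52  0.72 -0.58  2.15  0.83  0.52 -1.79] f [ 1.  -0.4 -3.3]
[0.47 0.09 0.2  0.02] -> [ 0.5   -0.673 -0.009] [-0.     0.003  0.147]
[0.4625 0.2965 0.19   0.021 ] -> [ 0.856 -1.419  0.03 ] [-0.     0.003  0.146]
```

>>> servo_tool(rows="0.5 -0.673 -0.01 0 0 -0.35;0.5 -0.673 -0.01 0 0 -0.35;0.5 -0.673 -0.01 0 0 -0.35;0.5 -0.673 -0.01 0 0 -0.35;0.5 -0.673 -0.01 0 0 -0.35;0.5 -0.673 -0.01 0 0 -0.35;0.5 -0.673 -0.01 0 0 -0.35;0.5 -0.673 -0.01 0 0 -0.35")

```text
clock: 5.4
tool_pos: [0.4702, 0.0899, 0.2003]
tcp_rot: [-3.133, 0.002, 1.578]
ft_force: [-0.7, 0.0, -2.0]
grip_width: 0.385
```

```bash
python3 g.py .4625 .2965 .15 1.59
```

```text
t 5.4 p [0.4702 0.0899 0.2003] rpy [-3.133e+00  2.000e-03  1.578e+00] w 33.9 q [ 0.23  0.82 -0.87  2.07  0.96  0.74 -1.26] f [-0.7  0.  -2. ]
[0.4625 0.2965 0.15   1.59  ] -> [ 0.827 -0.023  0.2  ] [-0.003  0.    -0.004]
```

>>> servo_tool(rows="0.827 -0.023 0.1 0 0 -0.004;0.827 -0.023 0.1 0 0 -0.004;0.827 -0.023 0.1 0 0 -0.004;0.827 -0.023 0.1 0 0 -0.004;0.827 -0.023 0.2 0 0 -0.004;0.827 -0.023 0.2 0 0 -0.004;0.827 -0.023 0.2 0 0 -0.004")

```text
clock: 6.28
tool_pos: [0.4627, 0.2959, 0.1511]
tcp_rot: [-3.135, 0.002, 1.591]
ft_force: [-0.1, 0.6, -3.2]
grip_width: 0.383
```

```bash
python3 g.py .4625 .2965 .082 1.59;python3 w.py w2|grep 0.008
```

```text
t 6.275 p [0.4627 0.2959 0.1511] rpy [-3.135e+00  2.000e-03  1.591e+00] w 33.7 q [-0.2   0.95 -0.81  1.89  0.99  0.77 -1.55] f [-0.1  0.6 -3.2]
[0.4625 0.2965 0.082  1.59  ] -> [0.003 0.001 0.276] [-0.002  0.001  0.   ]
(0.008, 0.07) 2715 mid [0.533  0.3001] rect [array([533. , 299.2]), array([211.6,  79.3]), np.float64(1.2)] ztop 0.01 [ 87. 165. 255.]
```

View pics/w2.png

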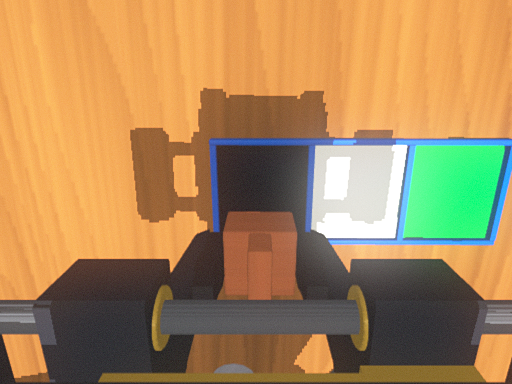

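The blade is held (260,255) over the black bay (262,190 in perspective). The tray measures (0.533, 0.299) at 1.2°. Lower it in.

>>> servo_tool(rows="0.003 0 0.1 -0.002 0 0;0.003 0 0.19 -0.002 0 0;0.003 0 0.24 -0.002 0 0;0.003 0 0.262 -0.002 0 0;0.003 0 0.268 -0.002 0 0;0.003 0 0.273 -0.002 0 0;0.003 0 0.276 -0.002 0 0;0.003 0 0.276 -0.002 0 0;0.003 0 0.276 -0.002 0 0")

```text
clock: 7.45
tool_pos: [0.4621, 0.2977, 0.0822]
tcp_rot: [-3.142, 0.0, 1.593]
ft_force: [-0.5, -0.1, 0.4]
grip_width: 0.386
```

```bash
python3 g.py .4625 .2965 .082 1.59
```

```text
t 7.45 p [0.4621 0.2977 0.0822] rpy [-3.142  0.     1.593] w 34.0 q [-0.25  1.04 -0.71  1.91  1.14  0.67 -1.68] f [-0.5 -0.1  0.4]
[0.4625 0.2965 0.082  1.59  ] -> [-0.005  0.002  0.001] [-0.     0.     0.001]
```

The weight has come off the wrist, so the blade is on the floor. Release and rise.

>>> servo_tool(rows="0 0 0 0 0 0;0 0 0 0 0 0;0 0 0 0 0 0;0 0 -0.05 0 0 0;0 0 -0.2 0 0 0;0 0 -0.4 0 0 0;0 0 -0.5 0 0 0;0 0 -0.5 0 0 0", grip=0.3)

```text
clock: 8.45
tool_pos: [0.4626, 0.2984, 0.2092]
tcp_rot: [3.139, -0.002, 1.593]
ft_force: [0.7, -0.3, -0.7]
grip_width: 0.65
```

```bash
python3 g.py .442 .114 .2 1.59 .442 .114 .2 2.4;python3 w.py w3
```

```text
t 8.45 p [0.4626 0.2984 0.2092] rpy [ 3.139e+00 -2.000e-03  1.593e+00] w 57.2 q [-0.17  0.86 -0.87  1.86  0.88  0.85 -1.47] f [ 0.7 -0.3 -0.7]
[0.442 0.114 0.2   1.59 ] -> [-0.736 -0.099  0.035] [ 0.001 -0.001  0.001]
[0.442 0.114 0.2   2.4  ] -> [-0.736 -0.099  0.035] [ 0.001 -0.    -0.257]
[[1.0, -0.02, -0.01, 0.461], [0.022, 0.955, 0.297, 0.376], [0.004, -0.297, 0.955, 0.291], [0.0, 0.0, 0.0, 1.0]]
(0.008, 0.07) 1261 mid [0.4421 0.1147] rect [array([442.2, 114.8]), array([43. , 43.6]), np.float64(12.5)] ztop 0.025 [165. 157. 161.]
(0.008, 0.07) 1403 mid [0.5395 0.1209] rect [array([539.4, 115.2]), array([34.2, 34.7]), np.float64(54.9)] ztop 0.045 [152.  94.  79.]
(0.008, 0.07) 2004 mid [0.5327 0.299 ] rect [array([532.9, 299.3]), array([211.6,  79.6]), np.float64(1.2)] ztop 0.01 [ 98. 185. 255.]
(0.008, 0.07) 1880 mid [0.4625 0.2952] rect [array([462.3, 295.3]), array([33.8, 34.6]), np.float64(1.6)] ztop 0.048 [189. 112.  79.]
(0.018, 0.0285) 989 mid [0.4416 0.1147] rect [array([441.8, 115.1]), array([43. , 43.4]), np.float64(5.7)] ztop 0.025 [171. 166. 173.]
(0.018, 0.0285) 785 mid [0.5394 0.1209] rect [array([539.4, 115.2]), array([34.1, 34.7]), np.float64(55.0)] ztop 0.028 [153. 143. 149.]
(0.018, 0.0285) 351 mid [0.4625 0.2952] rect [array([462.3, 295.2]), array([33.8, 34.5]), np.float64(1.6)] ztop 0.028 [171. 104.  74.]
(0.036, 0.05) 574 mid [0.4623 0.2953] rect [array([462.3, 295.3]), array([ 9.6, 34.2]), np.float64(1.3)] ztop 0.049 [195. 115.  81.]
```

Blade confirmed in the bay, about 2.5 mm off centre. Ring next.

>>> servo_tool(rows="-0.735 -0.1 0.03 0 0 -0.25;-0.735 -0.1 0.03 0 0 -0.25;-0.735 -0.1 0.03 0 0 -0.25;-0.735 -0.1 0.03 0 0 -0.25;-0.735 -0.1 0.03 0 0 -0.25;-0.735 -0.1 0.03 0 0 -0.25;-0.735 -0.1 0.03 0 0 -0.25", grip=0.5)

```text
clock: 9.38
tool_pos: [0.441, 0.1142, 0.1994]
tcp_rot: [-3.14, -0.0, 2.378]
ft_force: [0.0, 0.8, -0.0]
grip_width: 0.754
```

```bash
python3 g.py .442 .1147 .076 2.4
```

```text
t 9.375 p [0.441  0.1142 0.1994] rpy [-3.14  -0.     2.378] w 66.4 q [ 0.24  0.86 -1.02  2.14  1.09  0.82 -0.69] f [ 0.   0.8 -0. ]
[0.442  0.1147 0.076  2.4   ] -> [-0.002  0.005  0.494] [-0.    -0.    -0.007]
```

>>> servo_tool(rows="0 0.005 0.2 0 0 0;0 0.005 0.34 0 0 0;0 0.005 0.44 0 0 0;0 0.005 0.48 0 0 0;0 0.005 0.494 0 0 0;0 0.005 0.494 0 0 0;0 0.005 0.494 0 0 0")

```text
clock: 10.25
tool_pos: [0.4422, 0.1142, 0.0768]
tcp_rot: [-3.141, 0.001, 2.378]
ft_force: [-0.2, -0.5, 0.1]
grip_width: 0.75
```

>>> servo_tool(rows="0 0 0 0 0 0;0 0 0 0 0 0;0 0 0 0 0 0;0 0 0 0 0 0;0 0 0 0 0 0;0 0 0 0 0 0", grip=-1)

```text
clock: 11.0
tool_pos: [0.4419, 0.114, 0.0762]
tcp_rot: [-3.14, 0.001, 2.378]
ft_force: [-0.7, -1.4, 4.7]
grip_width: 0.488
```

```bash
python3 g.py .442 .1147 .19 2.4
```

```text
t 11.0 p [0.4419 0.114  0.0762] rpy [-3.140e+00  1.000e-03  2.378e+00] w 43.0 q [ 0.14  1.07 -0.84  2.18  1.48  0.72 -1.  ] f [-0.7 -1.4  4.7]
[0.442  0.1147 0.19   2.4   ] -> [ 0.001  0.002 -0.455] [-0.     0.    -0.007]
```

>>> servo_tool(rows="0 0 -0.08 0 0 0;0 0 -0.2 0 0 0;0 0 -0.33 0 0 0;0 0 -0.45 0 0 0;0 0 -0.45 0 0 0")

```text
clock: 11.62
tool_pos: [0.4425, 0.1145, 0.1896]
tcp_rot: [3.14, 0.001, 2.378]
ft_force: [0.3, 0.3, -1.9]
grip_width: 0.487
```

```bash
python3 g.py .5328 .299 .15 3.16
```

```text
t 11.625 p [0.4425 0.1145 0.1896] rpy [3.140e+00 1.000e-03 2.378e+00] w 42.8 q [ 0.22  0.86 -0.97  2.14  1.11  0.78 -0.7 ] f [ 0.3  0.3 -1.9]
[0.5328 0.299  0.15   3.16  ] -> [0.25  0.782 0.159] [ 0.     0.001 -0.249]
```

>>> servo_tool(rows="0.25 0.782 0 0 0 -0.249;0.25 0.782 0 0 0 -0.249;0.25 0.782 0 0 0 -0.249;0.25 0.782 0 0 0 -0.249;0.25 0.782 0.15 0 0 -0.249;0.25 0.782 0.15 0 0 -0.249;0.25 0.782 0.15 0 0 -0.249;0.25 0.782 0.15 0 0 -0.249")

```text
clock: 12.62
tool_pos: [0.5321, 0.2988, 0.1518]
tcp_rot: [-3.142, 0.0, -3.123]
ft_force: [-0.3, 1.3, -1.8]
grip_width: 0.488
```

```bash
python3 g.py .5328 .299 .0792 3.16
```

```text
t 12.625 p [0.5321 0.2988 0.1518] rpy [-3.142  0.    -3.123] w 42.9 q [-0.05  1.11 -1.08  1.7   1.11  1.07  0.07] f [-0.3  1.3 -1.8]
[0.5328 0.299  0.0792 3.16  ] -> [-0.003  0.001  0.29 ] [-0.  0.  0.]
```

>>> servo_tool(rows="-0.003 0 0.1 0 0 0;-0.003 0 0.2 0 0 0;-0.003 0 0.25 0 0 0;-0.003 0 0.273 0 0 0;-0.003 0 0.28 0 0 0;-0.003 0 0.285 0 0 0;-0.003 0 0.29 0 0 0;-0.003 0 0.29 0 0 0;-0.003 0 0.29 0 0 0")

```text
clock: 13.75
tool_pos: [0.5328, 0.2988, 0.0793]
tcp_rot: [-3.141, 0.0, -3.123]
ft_force: [-0.8, -2.2, 6.1]
grip_width: 0.489
```

```bash
python3 g.py .5328 .299 .0792 3.16
```

```text
t 13.75 p [0.5328 0.2988 0.0793] rpy [-3.141  0.    -3.123] w 43.0 q [-0.08  1.2  -1.01  1.71  1.22  1.    0.01] f [-0.8 -2.2  6.1]
[0.5328 0.299  0.0792 3.16  ] -> [0.    0.001 0.   ] [-0.  0.  0.]
```

>>> servo_tool(rows="0 0 0 0 0 0;0 0 0 0 0 0;0 0 0 0 0 0;0 0 -0.05 0 0 0;0 0 -0.2 0 0 0;0 0 -0.4 0 0 0;0 0 -0.55 0 0 0;0 0 -0.55 0 0 0", grip=0.4)

```text
clock: 14.75
tool_pos: [0.5333, 0.3003, 0.2198]
tcp_rot: [3.138, 0.004, -3.122]
ft_force: [-0.4, 0.6, 0.2]
grip_width: 0.7
```

```bash
python3 w.py w4|grep '(0.018';  python3 g.py .485 .14 .22 2.7 .4425 -.011 .22 2.4 
```

```text
(0.018, 0.0285) 1205 mid [0.5401 0.1149] rect [array([539.7, 115. ]), array([34.2, 34.8]), np.float64(53.9)] ztop 0.028 [108.  92.  92.]
(0.018, 0.0285) 1334 mid [0.533  0.2992] rect [array([533. , 299.2]), array([42.9, 42.9]), np.float64(55.4)] ztop 0.028 [179. 180. 182.]
t 14.8 p [0.533  0.2991 0.2175] rpy [ 3.141e+00  2.000e-03 -3.123e+00] w 61.8 q [-0.03  1.02 -1.13  1.66  1.01  1.15  0.14] f [-0.7 -1.3 -0.3]
[0.485 0.14  0.22  2.7  ] -> [ 0.204 -0.633 -0.011] [0.    0.    0.147]
[ 0.4425 -0.011   0.22    2.4   ] -> [ 0.385 -1.233 -0.011] [0.    0.    0.242]
```

Ring placed on centre. Now the white ball, in two steps.

>>> servo_tool(rows="0.2 -0.62 0 0 0 0.13;0.2 -0.62 0 0 0 0.13;0.2 -0.62 0 0 0 0.13;0.2 -0.62 0 0 0 0.13;0.2 -0.62 0 0 0 0.13")

```text
clock: 15.42
tool_pos: [0.4857, 0.1433, 0.2155]
tcp_rot: [-3.141, -0.001, 2.752]
ft_force: [0.8, 0.5, 0.8]
grip_width: 0.702
```

```bash
python3 g.py .4427 -.011 .21 2.4 
```

```text
t 15.425 p [0.4857 0.1433 0.2155] rpy [-3.141e+00 -1.000e-03  2.752e+00] w 61.8 q [ 0.23  0.9  -1.09  1.98  1.02  0.95 -0.22] f [0.8 0.5 0.8]
[ 0.4427 -0.011   0.21    2.4   ] -> [-0.075 -0.636  0.022] [-0.    -0.     0.112]
```

>>> servo_tool(rows="-0.075 -0.636 0.02 0 0 0.112;-0.075 -0.636 0.02 0 0 0.112;-0.075 -0.636 0.02 0 0 0.112;-0.075 -0.636 0.02 0 0 0.112;-0.075 -0.636 0.02 0 0 0.112;-0.075 -0.636 0.02 0 0 0.112")

```text
clock: 16.18
tool_pos: [0.4434, -0.0094, 0.2113]
tcp_rot: [3.141, -0.0, 2.403]
ft_force: [0.9, 0.0, 0.3]
grip_width: 0.704
```

```bash
python3 g.py .4427 -.011 .077 2.4; python3 w.py w5 |grep '(0.018'
```

```text
t 16.175 p [ 0.4434 -0.0094  0.2113] rpy [ 3.141 -0.     2.403] w 62.0 q [ 0.52  0.82 -1.02  2.16  1.06  0.8  -0.38] f [0.9 0.  0.3]
[ 0.4427 -0.011   0.077   2.4   ] -> [-0.002 -0.007  0.537] [ 0.    -0.     0.001]
(0.018, 0.0285) 1462 mid [ 0.3375 -0.1079] rect [array([ 338.3, -106.5]), array([36.1, 41.6]), np.float64(73.0)] ztop 0.028 [ 47. 175. 170.]
(0.018, 0.0285) 253 mid [ 0.57   -0.1115] rect [array([ 573. , -114.8]), array([36. , 12.3]), np.float64(48.3)] ztop 0.025 [255. 252.  96.]
(0.018, 0.0285) 1122 mid [ 0.4424 -0.0107] rect [array([441.5,  -9.5]), array([40.8, 37.9]), np.float64(45.5)] ztop 0.028 [77. 59. 51.]
(0.018, 0.0285) 1379 mid [3.476e-01 1.000e-04] rect [array([3.479e+02, 3.000e-01]), array([40.3, 41. ]), np.float64(40.9)] ztop 0.028 [250. 148. 255.]
(0.018, 0.0285) 244 mid [ 0.5312 -0.0011] rect [array([530.6,  -1.6]), array([19.6, 39.1]), np.float64(3.6)] ztop 0.024 [255. 255. 255.]
(0.018, 0.0285) 300 mid [0.6278 0.0882] rect [array([627.9,  87.9]), array([31.9, 14.3]), np.float64(3.8)] ztop 0.022 [255. 254. 255.]
(0.018, 0.0285) 1224 mid [0.538  0.1138] rect [array([539.1, 114. ]), array([34.6, 34.1]), np.float64(55.5)] ztop 0.028 [188. 167. 173.]
```

View pics/w5.png

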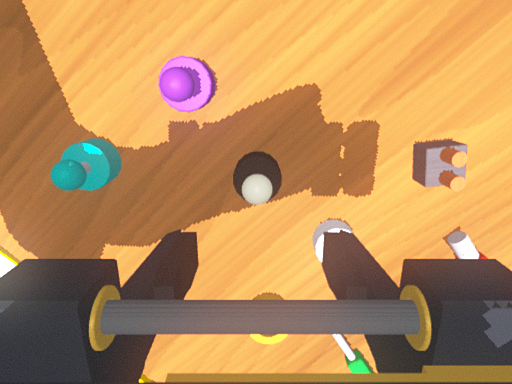

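The white ball is centred between the jaws at (257,180), and nothing is in the finger path. Descending.

>>> servo_tool(rows="-0.002 -0.006 0.2 0 0 0;-0.002 -0.006 0.36 0 0 0;-0.002 -0.006 0.47 0 0 0;-0.002 -0.006 0.52 0 0 0;-0.002 -0.006 0.537 0 0 0;-0.002 -0.006 0.537 0 0 0;-0.002 -0.006 0.537 0 0 0")

```text
clock: 17.1
tool_pos: [0.4422, -0.0128, 0.0775]
tcp_rot: [-3.141, 0.001, 2.401]
ft_force: [0.3, -0.9, -0.8]
grip_width: 0.7
```

>>> servo_tool(rows="0 0 0 0 0 0;0 0 0 0 0 0;0 0 0 0 0 0;0 0 0 0 0 0;0 0 0 0 0 0;0 0 0 0 0 0", grip=-1)

```text
clock: 17.85
tool_pos: [0.4421, -0.0129, 0.0772]
tcp_rot: [-3.141, 0.001, 2.4]
ft_force: [0.0, -0.2, 4.6]
grip_width: 0.467
```

>>> servo_tool(rows="0 0 -0.08 0 0 0;0 0 -0.2 0 0 0;0 0 -0.35 0 0 0;0 0 -0.5 0 0 0;0 0 -0.55 0 0 0;0 0 -0.55 0 0 0")

```text
clock: 18.6
tool_pos: [0.4418, -0.0134, 0.2146]
tcp_rot: [-3.14, 0.001, 2.4]
ft_force: [0.2, 0.7, -1.9]
grip_width: 0.463
```

```bash
python3 g.py .485 .14 .22 2.75 .602 .3005 .2 3.16
```

```text
t 18.6 p [ 0.4418 -0.0134  0.2146] rpy [-3.14e+00  1.00e-03  2.40e+00] w 40.8 q [ 0.51  0.8  -0.98  2.16  1.03  0.77 -0.34] f [ 0.2  0.7 -1.9]
[0.485 0.14  0.22  2.75 ] -> [ 0.287  0.569 -0.023] [-0.001  0.    -0.112]
[0.602  0.3005 0.2    3.16  ] -> [0.376 1.358 0.056] [-0.001  0.    -0.242]
```

>>> servo_tool(rows="0.287 0.569 0 0 0 -0.11;0.287 0.569 0 0 0 -0.11;0.287 0.569 0 0 0 -0.11;0.287 0.569 0 0 0 -0.11;0.287 0.569 0 0 0 -0.11")

```text
clock: 19.23
tool_pos: [0.4842, 0.139, 0.2128]
tcp_rot: [-3.137, -0.002, 2.746]
ft_force: [-0.4, -0.4, -2.2]
grip_width: 0.468
```

```bash
python3 g.py .602 .3005 .2 3.16
```

```text
t 19.225 p [0.4842 0.139  0.2128] rpy [-3.137e+00 -2.000e-03  2.746e+00] w 41.2 q [ 0.21  0.88 -1.04  1.99  1.    0.92 -0.2 ] f [-0.4 -0.4 -2.2]
[0.602  0.3005 0.2    3.16  ] -> [-0.186  0.778  0.047] [-0.001 -0.001 -0.132]
```

>>> servo_tool(rows="-0.186 0.778 0.05 0 0 -0.132;-0.186 0.778 0.05 0 0 -0.132;-0.186 0.778 0.05 0 0 -0.132;-0.186 0.778 0.05 0 0 -0.132;-0.186 0.778 0.2 0 0 -0.132;-0.186 0.778 0.2 0 0 -0.132;-0.186 0.778 0.2 0 0 -0.132;-0.186 0.778 0.2 0 0 -0.132")

```text
clock: 20.23
tool_pos: [0.6034, 0.3018, 0.1654]
tcp_rot: [-3.142, 0.001, -3.123]
ft_force: [0.2, 0.3, -2.2]
grip_width: 0.469
```

```bash
python3 g.py .602 .3005 .0802 3.16
```

```text
t 20.225 p [0.6034 0.3018 0.1654] rpy [-3.142e+00  1.000e-03 -3.123e+00] w 41.3 q [-0.06  1.13 -1.06  1.48  1.04  1.16  0.28] f [ 0.2  0.3 -2.2]
[0.602  0.3005 0.0802 3.16  ] -> [ 0.006 -0.005  0.341] [-0.  0. -0.]
```

>>> servo_tool(rows="0.006 -0.005 0.12 0 0 0;0.006 -0.005 0.24 0 0 0;0.006 -0.005 0.3 0 0 0;0.006 -0.005 0.323 0 0 0;0.006 -0.005 0.33 0 0 0;0.006 -0.005 0.336 0 0 0;0.006 -0.005 0.341 0 0 0;0.006 -0.005 0.341 0 0 0;0.006 -0.005 0.341 0 0 0")

```text
clock: 21.35
tool_pos: [0.6018, 0.301, 0.0803]
tcp_rot: [-3.141, 0.001, -3.123]
ft_force: [-0.2, -2.5, 4.5]
grip_width: 0.467
```

```bash
python3 g.py .602 .3005 .0802 3.16
```

```text
t 21.35 p [0.6018 0.301  0.0803] rpy [-3.141e+00  1.000e-03 -3.123e+00] w 41.1 q [-0.08  1.23 -0.99  1.51  1.14  1.06  0.22] f [-0.2 -2.5  4.5]
[0.602  0.3005 0.0802 3.16  ] -> [-0.001 -0.002  0.   ] [-0.  0.  0.]
```

>>> servo_tool(rows="0 0 0 0 0 0;0 0 0 0 0 0;0 0 0 0 0 0;0 0 -0.05 0 0 0;0 0 -0.2 0 0 0;0 0 -0.4 0 0 0;0 0 -0.55 0 0 0;0 0 -0.55 0 0 0", grip=0.4)

```text
clock: 22.35
tool_pos: [0.6023, 0.3025, 0.2208]
tcp_rot: [3.138, 0.004, -3.123]
ft_force: [0.5, 0.7, -0.5]
grip_width: 0.698
```

```bash
python3 w.py w6|grep '(0.018';  python3 g.py .5395 .1148 .21 2.52 
```

```text
(0.018, 0.0285) 1598 mid [0.6544 0.0838] rect [array([655.,  85.]), array([22.3, 83.4]), np.float64(85.0)] ztop 0.024 [255.  49.  26.]
(0.018, 0.0285) 1438 mid [0.54   0.1155] rect [array([539.9, 114.7]), array([35.1, 34.5]), np.float64(54.5)] ztop 0.028 [90. 85. 87.]
(0.018, 0.0285) 1077 mid [0.7958 0.2656] rect [array([795.8, 265.6]), array([149.3,   3.7]), np.float64(89.9)] ztop 0.028 [90. 60. 45.]
(0.018, 0.0285) 1526 mid [0.5334 0.299 ] rect [array([533.2, 299.1]), array([42.9, 42.9]), np.float64(56.1)] ztop 0.028 [255. 255. 255.]
(0.018, 0.0285) 298 mid [0.4739 0.2953] rect [array([473.9, 295.3]), array([12.7, 33.9]), np.float64(0.7)] ztop 0.028 [255.  181.  124.5]
(0.018, 0.0285) 251 mid [0.5966 0.3011] rect [array([594.9, 302.1]), array([41.1, 29.7]), np.float64(79.4)] ztop 0.028 [71. 74. 66.]
t 22.4 p [0.6018 0.3013 0.2183] rpy [ 3.141e+00  2.000e-03 -3.123e+00] w 61.5 q [-0.05  1.06 -1.09  1.46  0.98  1.22  0.32] f [-0.4 -0.7 -0.7]
[0.5395 0.1148 0.21   2.52  ] -> [ 0.264 -0.741  0.032] [0.    0.001 0.204]
```

Ball set down upright. Now the twin electrode.

>>> servo_tool(rows="0.264 -0.741 0.03 0 0 0.204;0.264 -0.741 0.03 0 0 0.204;0.264 -0.741 0.03 0 0 0.204;0.264 -0.741 0.03 0 0 0.204;0.264 -0.741 0.03 0 0 0.204;0.264 -0.741 0.03 0 0 0.204;0.264 -0.741 0.03 0 0 0.204")

```text
clock: 23.28
tool_pos: [0.539, 0.1156, 0.2088]
tcp_rot: [-3.141, -0.001, 2.522]
ft_force: [0.1, 0.8, 0.8]
grip_width: 0.701
```

```bash
python3 w.py w7|grep '(0.018';  python3 g.py .5395 .1148 .076 2.52 
```

```text
(0.018, 0.0285) 369 mid [ 0.5275 -0.0014] rect [array([527.4,  -1.3]), array([36.4, 13.1]), np.float64(89.7)] ztop 0.028 [255. 255. 255.]
(0.018, 0.0285) 961 mid [0.3529 0.0063] rect [array([357. ,  10.3]), array([16. , 39.3]), np.float64(47.5)] ztop 0.028 [168.  81. 226.]
(0.018, 0.0285) 841 mid [0.6425 0.0846] rect [array([642.1,  85.5]), array([22. , 57.9]), np.float64(84.4)] ztop 0.024 [254.  59.  42.]
(0.018, 0.0285) 1222 mid [0.5395 0.1146] rect [array([539.6, 114.4]), array([33.9, 34.1]), np.float64(55.0)] ztop 0.028 [96. 85. 85.]
(0.018, 0.0285) 2389 mid [0.533  0.2985] rect [array([533. , 298.6]), array([43.5, 42.8]), np.float64(54.6)] ztop 0.028 [253. 253. 254.]
(0.018, 0.0285) 655 mid [0.6008 0.2981] rect [array([598.4, 295.7]), array([31.4, 41. ]), np.float64(66.8)] ztop 0.028 [77. 98. 85.]
t 23.325 p [0.539  0.1154 0.2088] rpy [-3.141e+00 -1.000e-03  2.522e+00] w 61.8 q [ 0.25  0.92 -1.    1.85  0.96  0.95 -0.25] f [ 0.2 -0.1 -0.4]
[0.5395 0.1148 0.076  2.52  ] -> [-0.003 -0.001  0.531] [-0.    -0.     0.001]
```

>>> servo_tool(rows="-0.003 0 0.2 0 0 0;-0.003 0 0.36 0 0 0;-0.003 0 0.47 0 0 0;-0.003 0 0.515 0 0 0;-0.003 0 0.531 0 0 0;-0.003 0 0.531 0 0 0;-0.003 0 0.531 0 0 0")

```text
clock: 24.2
tool_pos: [0.54, 0.1139, 0.0771]
tcp_rot: [3.142, 0.001, 2.52]
ft_force: [0.4, -0.9, -0.2]
grip_width: 0.703
```

>>> servo_tool(rows="0 0 0 0 0 0;0 0 0 0 0 0;0 0 0 0 0 0;0 0 0 0 0 0;0 0 0 0 0 0;0 0 0 0 0 0", grip=-1)

```text
clock: 24.95
tool_pos: [0.5396, 0.1137, 0.0763]
tcp_rot: [-3.14, 0.0, 2.52]
ft_force: [-0.0, -1.5, 2.8]
grip_width: 0.383
```

>>> servo_tool(rows="0 0 -0.08 0 0 0;0 0 -0.2 0 0 0;0 0 -0.35 0 0 0;0 0 -0.5 0 0 0;0 0 -0.55 0 0 0;0 0 -0.55 0 0 0")

```text
clock: 25.7
tool_pos: [0.5396, 0.1134, 0.2133]
tcp_rot: [-3.14, 0.0, 2.519]
ft_force: [-0.4, -0.5, -2.8]
grip_width: 0.381
```

```bash
python3 g.py .51 -.1 .22 2.05 .444 -.308 .2 1.614
```

```text
t 25.7 p [0.5396 0.1134 0.2133] rpy [-3.14   0.     2.519] w 33.6 q [ 0.25  0.91 -0.99  1.85  0.95  0.95 -0.24] f [-0.4 -0.5 -2.8]
[ 0.51 -0.1   0.22  2.05] -> [-0.402 -0.763 -0.025] [-0.001  0.     0.149]
[ 0.444 -0.308  0.2    1.614] -> [-0.672 -1.592  0.056] [-0.     0.     0.288]
```

>>> servo_tool(rows="-0.4 -0.76 -0.02 0 0 0.149;-0.4 -0.76 -0.02 0 0 0.149;-0.4 -0.76 -0.02 0 0 0.149;-0.4 -0.76 -0.02 0 0 0.149;-0.4 -0.76 -0.02 0 0 0.149;-0.4 -0.76 -0.02 0 0 0.149")

```text
clock: 26.45
tool_pos: [0.51, -0.0977, 0.218]
tcp_rot: [-3.14, -0.001, 2.053]
ft_force: [-0.7, 0.6, -2.5]
grip_width: 0.383
```

```bash
python3 g.py .444 -.308 .2 1.614
```

```text
t 26.45 p [ 0.51   -0.0977  0.218 ] rpy [-3.140e+00 -1.000e-03  2.053e+00] w 33.7 q [ 0.63  0.84 -0.92  1.94  0.91  0.85 -0.31] f [-0.7  0.6 -2.5]
[ 0.444 -0.308  0.2    1.614] -> [-0.623 -0.624  0.072] [-0.001 -0.     0.14 ]
```

>>> servo_tool(rows="-0.623 -0.624 0 0 0 0.14;-0.623 -0.624 0 0 0 0.14;-0.623 -0.624 0 0 0 0.14;-0.623 -0.624 0 0 0 0.14;-0.623 -0.624 0.15 0 0 0.14;-0.623 -0.624 0.25 0 0 0.14;-0.623 -0.624 0.25 0 0 0.14")

```text
clock: 27.32
tool_pos: [0.4437, -0.3071, 0.155]
tcp_rot: [-3.138, -0.002, 1.615]
ft_force: [0.1, 0.2, -2.8]
grip_width: 0.384
```

```bash
python3 w.py w8|grep '(0.008'; python3 g.py .444 -.308 .0793 1.614
```

```text
(0.008, 0.07) 2225 mid [ 0.5151 -0.3044] rect [array([ 515.3, -306.1]), array([211.9,  79.7]), np.float64(2.2)] ztop 0.01 [200. 163.   0.]
t 27.375 p [ 0.4445 -0.3074  0.1563] rpy [-3.140e+00 -1.000e-03  1.615e+00] w 33.7 q [ 0.95  0.91 -0.76  1.92  0.96  0.73 -0.35] f [ 0.1  0.3 -2.4]
[ 0.444  -0.308   0.0793  1.614 ] -> [-0.002 -0.002  0.308] [-0. -0.  0.]
```

View pics/w8.png

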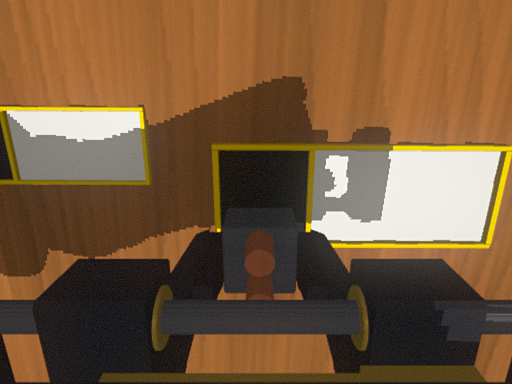

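The twin electrode is held over the black bay (262,190). The large yellow tray is confirmed at (0.515, -0.306), with the small one off at top left. Lowering.

>>> servo_tool(rows="-0.005 0.006 0.1 0 0 0;-0.005 0.006 0.2 0 0 0;-0.005 0.006 0.265 0 0 0;-0.005 0.006 0.29 0 0 0;-0.005 0.006 0.297 0 0 0;-0.005 0.006 0.303 0 0 0;-0.005 0.006 0.308 0 0 0;-0.005 0.006 0.308 0 0 0;-0.005 0.006 0.308 0 0 0")

```text
clock: 28.5
tool_pos: [0.4454, -0.3105, 0.0799]
tcp_rot: [-3.141, 0.001, 1.612]
ft_force: [-0.3, 0.4, -2.6]
grip_width: 0.381
```

```bash
python3 g.py .446 -.309 .0793 1.614
```

```text
t 28.5 p [ 0.4454 -0.3105  0.0799] rpy [-3.141e+00  1.000e-03  1.612e+00] w 33.5 q [ 0.9   1.03 -0.65  1.93  1.13  0.61 -0.48] f [-0.3  0.4 -2.6]
[ 0.446  -0.309   0.0793  1.614 ] -> [0.006 0.003 0.002] [-0.     0.    -0.001]
```

Not in contact yet, so lower 1.5 mm more.

>>> servo_tool(rows="0.003 0 0.003 0 0 0;0.003 0 0.006 0 0 0;0.003 0 0.006 0 0 0")

```text
clock: 28.88
tool_pos: [0.4454, -0.31, 0.0793]
tcp_rot: [-3.141, 0.003, 1.612]
ft_force: [-2.6, -1.0, 7.4]
grip_width: 0.385
```

>>> servo_tool(rows="0 0 0 0 0 0;0 0 0 0 0 0;0 0 0 0 0 0;0 0 -0.05 0 0 0;0 0 -0.2 0 0 0;0 0 -0.4 0 0 0;0 0 -0.55 0 0 0;0 0 -0.55 0 0 0", grip=0.2)

```text
clock: 29.88
tool_pos: [0.447, -0.3097, 0.2191]
tcp_rot: [3.137, 0.004, 1.612]
ft_force: [-0.0, -0.2, -0.2]
grip_width: 0.603
```

```bash
python3 w.py w9|egrep '^\(0.0(18|36)';  python3 g.py .55 -.1 .22 2.3 
```

```text
(0.018, 0.0285) 269 mid [ 0.4457 -0.3069] rect [array([ 445.7, -307.3]), array([34.1, 30.5]), np.float64(1.6)] ztop 0.028 [54. 51. 48.]
(0.036, 0.05) 216 mid [ 0.446  -0.3191] rect [array([ 446.2, -319. ]), array([10.9, 11.9]), np.float64(4.5)] ztop 0.048 [115.  67.  41.]
(0.036, 0.05) 215 mid [ 0.445  -0.2992] rect [array([ 445. , -299.2]), array([11.2, 12. ]), np.float64(1.2)] ztop 0.048 [112.  65.  40.]
t 29.925 p [ 0.4458 -0.3097  0.2172] rpy [3.140e+00 3.000e-03 1.612e+00] w 52.9 q [ 1.    0.83 -0.83  1.88  0.84  0.83 -0.25] f [-0.6 -0.  -0.7]
[ 0.55 -0.1   0.22  2.3 ] -> [ 0.821  0.451 -0.013] [ 0.     0.001 -0.219]
```

Twin electrode placed at (0.4455, -0.309). Now over to the plug gauge.

>>> servo_tool(rows="0.82 0.45 0 0 0 -0.219;0.82 0.45 0 0 0 -0.219;0.82 0.45 0 0 0 -0.219;0.82 0.45 0 0 0 -0.219;0.82 0.45 0 0 0 -0.219;0.82 0.45 0 0 0 -0.219")

```text
clock: 30.68
tool_pos: [0.5485, -0.1011, 0.2141]
tcp_rot: [-3.137, -0.001, 2.299]
ft_force: [-0.9, -0.4, 0.2]
grip_width: 0.601
```

```bash
python3 g.py .667 .083 .21 3.04 
```

```text
t 30.675 p [ 0.5485 -0.1011  0.2141] rpy [-3.137e+00 -1.000e-03  2.299e+00] w 52.9 q [ 0.63  0.9  -0.97  1.83  0.92  0.94 -0.04] f [-0.9 -0.4  0.2]
[0.667 0.083 0.21  3.04 ] -> [0.234 0.844 0.013] [-0.001 -0.001 -0.236]
```

>>> servo_tool(rows="0.234 0.844 0.01 0 0 -0.236;0.234 0.844 0.01 0 0 -0.236;0.234 0.844 0.01 0 0 -0.236;0.234 0.844 0.01 0 0 -0.236;0.234 0.844 0.01 0 0 -0.236;0.234 0.844 0.01 0 0 -0.236;0.234 0.844 0.01 0 0 -0.236")

```text
clock: 31.55
tool_pos: [0.6676, 0.0812, 0.2123]
tcp_rot: [-3.138, -0.001, 3.037]
ft_force: [-0.5, 0.7, -0.3]
grip_width: 0.601
```

```bash
python3 w.py w10|grep '(0.008';  python3 g.py .667 .083 .073 3.04 
```

```text
(0.008, 0.07) 2017 mid [ 0.5619 -0.1002] rect [array([ 563.1, -100.1]), array([36.4, 43.2]), np.float64(72.9)] ztop 0.025 [197. 147.  54.]
(0.008, 0.07) 2061 mid [ 0.6758 -0.0766] rect [array([676. , -74.4]), array([ 18.6, 109.9]), np.float64(79.8)] ztop 0.019 [108. 254. 134.]
(0.008, 0.07) 364 mid [ 0.8219 -0.0104] rect [array([821.8, -10.5]), array([20.5, 30.7]), np.float64(0.4)] ztop 0.044 [255. 206. 126.]
(0.008, 0.07) 962 mid [ 0.8551 -0.0085] rect [array([855.7,  -8.6]), array([32.2, 30.4]), np.float64(3.4)] ztop 0.039 [248.  145.   96.5]
(0.008, 0.07) 2576 mid [ 0.5412 -0.0007] rect [array([ 5.412e+02, -4.000e-01]), array([38.8, 39.5]), np.float64(62.0)] ztop 0.041 [205. 160. 161.]
(0.008, 0.07) 416 mid [0.8535 0.0277] rect [array([853.6,  27.9]), array([69.1,  5.6]), np.float64(3.9)] ztop 0.032 [165.  155.  160.5]
(0.008, 0.07) 2793 mid [0.6682 0.0827] rect [array([668.4,  82.8]), array([ 21.6, 110.2]), np.float64(84.4)] ztop 0.024 [210.  62.  47.]
(0.008, 0.07) 235 mid [0.7974 0.116 ] rect [array([796.3, 115.9]), array([ 4.6, 31.5]), np.float64(5.0)] ztop 0.021 [115.  71.  49.]
(0.008, 0.07) 267 mid [0.8488 0.1033] rect [array([848.8, 103.3]), array([53.7,  6.1]), np.float64(0.0)] ztop 0.037 [178. 107.  68.]
(0.008, 0.07) 553 mid [0.5929 0.2788] rect [array([592.7, 278.7]), array([93.5, 38.9]), np.float64(1.1)] ztop 0.01 [115. 198. 255.]
(0.008, 0.07) 684 mid [0.6017 0.2863] rect [array([602.2, 285.6]), array([36.8, 12.5]), np.float64(4.5)] ztop 0.028 [ 74. 107.  76.]
t 31.6 p [0.6676 0.0817 0.2125] rpy [-3.139e+00 -1.000e-03  3.038e+00] w 52.7 q [ 0.29  1.07 -1.08  1.46  0.98  1.21  0.54] f [ 0.  -0.6  0.2]
[0.667 0.083 0.073 3.04 ] -> [0.003 0.007 0.558] [-0.001 -0.    -0.001]
```

View pics/w10.png

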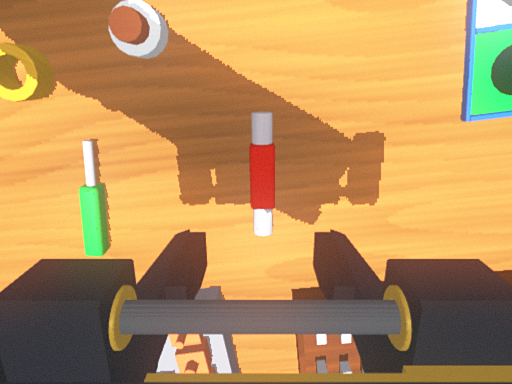

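The plug gauge lies centred between the jaws at (262,175) and aligned with them. It measures (0.668, 0.083) at -5.6°. Descend and grip the handle.

>>> servo_tool(rows="-0.003 0.004 0.2 0 0 0;-0.003 0.004 0.37 0 0 0;-0.003 0.004 0.49 0 0 0;-0.003 0.004 0.54 0 0 0;-0.003 0.004 0.558 0 0 0;-0.003 0.004 0.558 0 0 0;-0.003 0.004 0.558 0 0 0")

```text
clock: 32.48
tool_pos: [0.6692, 0.0851, 0.0745]
tcp_rot: [-3.141, 0.001, 3.041]
ft_force: [0.1, -0.4, -0.0]
grip_width: 0.603
```

>>> servo_tool(rows="0 0 0 0 0 0;0 0 0 0 0 0;0 0 0 0 0 0;0 0 0 0 0 0;0 0 0 0 0 0;0 0 0 0 0 0", grip=-1)

```text
clock: 33.22
tool_pos: [0.6686, 0.0843, 0.0732]
tcp_rot: [-3.139, -0.001, 3.041]
ft_force: [-0.7, -2.0, 3.1]
grip_width: 0.247
```

>>> servo_tool(rows="0 0 -0.08 0 0 0;0 0 -0.2 0 0 0;0 0 -0.35 0 0 0;0 0 -0.5 0 0 0;0 0 -0.55 0 0 0;0 0 -0.55 0 0 0")

```text
clock: 33.98
tool_pos: [0.6688, 0.0852, 0.2112]
tcp_rot: [-3.141, 0.001, 3.041]
ft_force: [0.8, 0.5, -3.2]
grip_width: 0.244
```

```bash
python3 g.py .61 -.12 .21 3.1 .5495 -.3047 .2 3.182
```

```text
t 33.975 p [0.6688 0.0852 0.2112] rpy [-3.141e+00  1.000e-03  3.041e+00] w 21.5 q [ 0.29  1.07 -1.08  1.46  0.98  1.21  0.54] f [ 0.8  0.5 -3.2]
[ 0.61 -0.12  0.21  3.1 ] -> [ 0.152 -0.84   0.005] [-0.     0.    -0.019]
[ 0.5495 -0.3047  0.2     3.182 ] -> [ 0.319 -1.6    0.046] [-0.     0.    -0.045]
```

>>> servo_tool(rows="0.15 -0.84 0 0 0 -0.02;0.15 -0.84 0 0 0 -0.02;0.15 -0.84 0 0 0 -0.02;0.15 -0.84 0 0 0 -0.02;0.15 -0.84 0 0 0 -0.02;0.15 -0.84 0 0 0 -0.02")

```text
clock: 34.72
tool_pos: [0.6103, -0.1185, 0.2102]
tcp_rot: [3.141, -0.002, 3.106]
ft_force: [-0.5, 0.1, -2.1]
grip_width: 0.243
```

```bash
python3 g.py .5495 -.3047 .15 3.182
```

```text
t 34.725 p [ 0.6103 -0.1185  0.2102] rpy [ 3.141e+00 -2.000e-03  3.106e+00] w 21.4 q [ 0.66  1.04 -1.12  1.63  1.01  1.15  0.81] f [-0.5  0.1 -2.1]
[ 0.5495 -0.3047  0.15    3.182 ] -> [ 0.216 -0.753  0.24 ] [ 0.    -0.    -0.024]
```

>>> servo_tool(rows="0.216 -0.753 0.05 0 0 -0.024;0.216 -0.753 0.05 0 0 -0.024;0.216 -0.753 0.05 0 0 -0.024;0.216 -0.753 0.05 0 0 -0.024;0.216 -0.753 0.24 0 0 -0.024;0.216 -0.753 0.24 0 0 -0.024;0.216 -0.753 0.24 0 0 -0.024")

```text
clock: 35.6
tool_pos: [0.5507, -0.3042, 0.1524]
tcp_rot: [3.141, 0.001, -3.101]
ft_force: [0.2, -0.7, -0.8]
grip_width: 0.246
```

```bash
python3 w.py w11|grep '(0.008'; python3 g.py .5495 -.3047 .0763 3.182
```

```text
(0.008, 0.07) 1806 mid [ 0.5046 -0.3069] rect [array([ 504.6, -306.9]), array([159.1,  79.6]), np.float64(2.4)] ztop 0.01 [245. 220.   0.]
(0.008, 0.07) 3895 mid [ 0.4462 -0.3093] rect [array([ 446.1, -309.3]), array([33.8, 34. ]), np.float64(2.3)] ztop 0.048 [104. 102. 103.]
(0.008, 0.07) 485 mid [ 0.5635 -0.1216] rect [array([ 564. , -122.6]), array([34.2,  9. ]), np.float64(7.5)] ztop 0.023 [190. 135.  56.]
(0.008, 0.07) 300 mid [ 0.6962 -0.0883] rect [array([696.4, -87.7]), array([ 3. , 43.6]), np.float64(81.1)] ztop 0.017 [ 77. 143.  66.]
t 35.65 p [ 0.5509 -0.3046  0.153 ] rpy [-3.141e+00  2.000e-03 -3.101e+00] w 21.8 q [ 0.96  1.13 -1.1   1.64  1.11  1.11  1.15] f [ 1.3 -0.2 -1.6]
[ 0.5495 -0.3047  0.0763  3.182 ] -> [0.006 0.    0.307] [-0.     0.001 -0.   ]
```

View pics/w11.png

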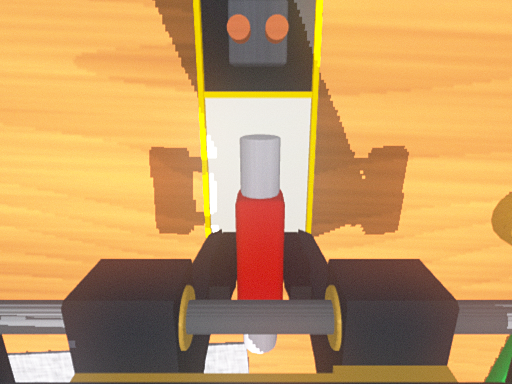

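The gauge is level and centred over the long white bay, and the twin electrode stands at (257,35). Lowering.

>>> servo_tool(rows="0.006 0 0.1 0 0.001 0;0.006 0 0.2 0 0.001 0;0.006 0 0.265 0 0.001 0;0.006 0 0.29 0 0.001 0;0.006 0 0.298 0 0.001 0;0.006 0 0.303 0 0.001 0;0.006 0 0.306 0 0.001 0;0.006 0 0.307 0 0.001 0;0.006 0 0.307 0 0.001 0")

```text
clock: 36.78
tool_pos: [0.548, -0.3064, 0.0761]
tcp_rot: [-3.14, -0.003, -3.104]
ft_force: [-3.3, 0.0, 7.6]
grip_width: 0.247
```

>>> servo_tool(rows="0 0 0.001 0 0 0;0 0 0.002 0 0 0")

```text
clock: 37.02
tool_pos: [0.548, -0.3063, 0.0761]
tcp_rot: [-3.14, -0.003, -3.104]
ft_force: [-4.6, 1.2, 11.2]
grip_width: 0.243
```

>>> servo_tool(rows="0 0 0 0 0 0;0 0 0 0 0 0;0 0 0 0 0 0;0 0 -0.05 0 0 0;0 0 -0.2 0 0 0;0 0 -0.45 0 0 0;0 0 -0.75 0 0 0;0 0 -0.9 0 0 0;0 0 -0.9 0 0 0;0 0 -0.9 0 0 0", grip=0.05)

```text
clock: 38.28
tool_pos: [0.5481, -0.3064, 0.2986]
tcp_rot: [-3.14, -0.005, -3.104]
ft_force: [0.4, 0.0, -0.7]
grip_width: 0.526
```

```bash
python3 w.py w12|grep '(0.008'; python3 - <<'E'
from rig import r
import cv2
im,_=r.read_camera("scene");cv2.imwrite("pics/scene1.png",cv2.resize(im[:,:,::-1],(800,600),interpolation=cv2.INTER_CUBIC))
E
```

```text
(0.008, 0.07) 385 mid [ 0.817  -0.3947] rect [array([ 817. , -394.7]), array([66.1, 10.5]), np.float64(0.1)] ztop 0.031 [60. 59. 59.]
(0.008, 0.07) 885 mid [ 0.5152 -0.3086] rect [array([ 515.4, -306.5]), array([210.5,  79.8]), np.float64(2.4)] ztop 0.01 [232. 197.   0.]
(0.008, 0.07) 1247 mid [ 0.4462 -0.3091] rect [array([ 446.1, -309.3]), array([34. , 33.6]), np.float64(2.2)] ztop 0.048 [105.  98.  89.]
(0.008, 0.07) 236 mid [ 0.5762 -0.291 ] rect [array([ 576.2, -292.3]), array([88.2, 56.3]), np.float64(2.0)] ztop 0.01 [255. 255.  44.]
(0.008, 0.07) 1736 mid [ 0.5481 -0.3062] rect [array([ 548.2, -306.5]), array([110.3,  21.2]), np.float64(2.6)] ztop 0.027 [197. 111. 102.]
(0.008, 0.07) 342 mid [ 0.8249 -0.1877] rect [array([ 824.8, -186.2]), array([58.1, 12.2]), np.float64(3.4)] ztop 0.032 [106.   96.5  97. ]
(0.008, 0.07) 1151 mid [ 0.5614 -0.105 ] rect [array([ 561.8, -105.1]), array([43.1, 43. ]), np.float64(46.1)] ztop 0.026 [255. 238.  78.]
(0.008, 0.07) 350 mid [ 0.6467 -0.073 ] rect [array([647.1, -72. ]), array([17.5, 51.7]), np.float64(82.9)] ztop 0.019 [217. 234. 208.]
```

View pics/scene1.png

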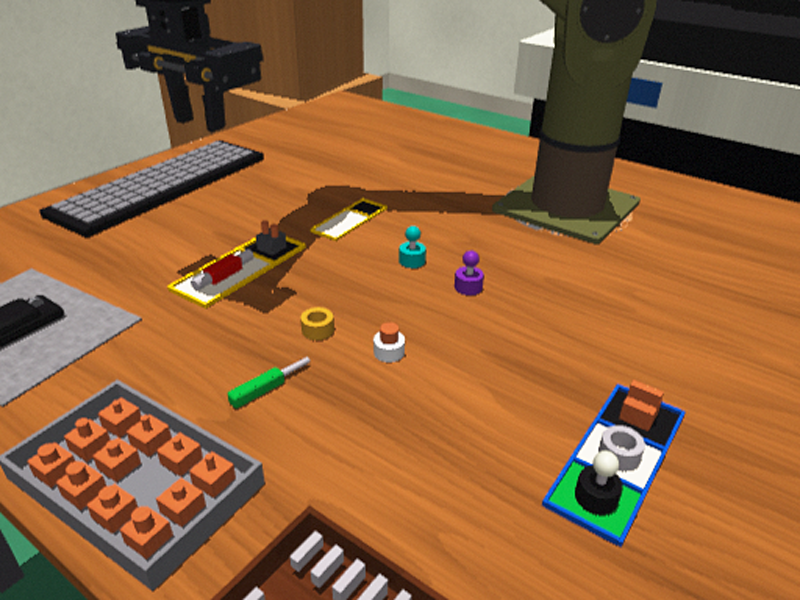

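View pics/w12.png

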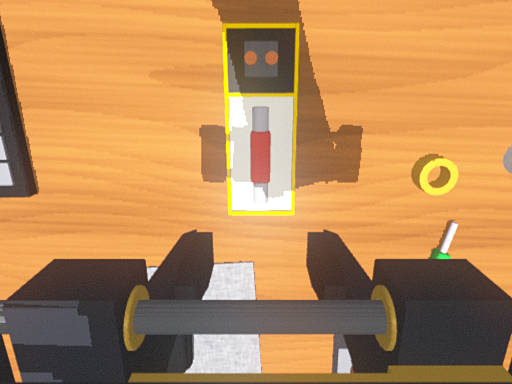

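The scene view shows the blade, ring and ball in the blue bays at (640,405), (622,445) and (600,485). The twin electrode and plug gauge are in the yellow tray at (270,240) and (225,270). The bystanders look unmoved, and the wrist view agrees. Handing in.

```bash
python3 -c "
from rig import r
print(r.hand_in())"
```

```text
the job is handed in; nothing more can be done
None
```

All five things are set down in their bays and released, and the job was handed in at about 38 s on the clock; hand-in reports no verdict.

- **Blue tray:** the blade electrode, ring gauge and reference ball measured within about 3 mm of their bay centres. The ball's measurement is rougher, because the wrist camera saw it only partly after release.
- **Yellow tray (the larger one):** the twin electrode and plug gauge measured within about 2 mm of their bay centres. The plug gauge lies within about 0.01 rad of the tray's length.
- **Contact:** for all five the wrist force showed the floor had been reached before I opened the jaws. For the blade this was the weight coming off the wrist, not an upward push.
- **Bystanders:** the round electrode, brass bush and deburring tool look unmoved in the last scene picture. The bush measures within about 2 mm of where it started; the other two I checked by eye only. The purple and turquoise look-alikes were left alone.

Two checks were off along the way. On the blade pick a wrist joint came close to its limit, so the arm stopped about 4 mm high; the grip was still good. The scene and side cameras disagreed by about 4 mm in x, so I used the wrist camera's readings instead. No check failed at the end.

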